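# Gauge three bushings on the pin bench and reject the misfit

### The job

Slide the flat gate plate up out of the gauging bench and stand it in the slot of the wooden rack. Then push each of the three brass bushings along its lane, without lifting it, onto its gauge pin until it is fully home against the back plate or stops dead at the pin's tip. Once all three have been tried, leave the ones that fit fully home on their pins, and send the one that does not fit down the brass chute into the walnut catch tray, disturbing none of the instruments around.

Things in the scene. Friction and masses are not known exactly. Their poses are not given: they have to be found in the camera images.
- bench: fixed steel gauging bench, 230 mm (x) by 256 mm (y). Origin: centre of its underside; x runs along the lanes towards the pins, z up. Lanes at y = -62, 0, +62 mm, each 39 mm wide, floor at z = 12 mm, open at the -x end, between low walls with tops at z = 24 mm. They end at a back plate, face at x = 100 mm, top z = 62 mm. Origin of a bushing: x = 80 mm when fully home, 45 mm when stopped by the tip
- pin_tip (a point): tip of the middle lane's gauge pin: bench x = 65, y = 0, z = 30 mm. Each lane has such a level steel pin, 13 mm in diameter, sticking out 35 mm from the back plate towards -x along the lane's middle
- gate_seat (a point): where the gate's lower edge sits at the start: bench x = 50, y = 0, z = 12 mm. Its ends stand in 11 mm wide grooves between brass posts at bench y = +-116 mm (posts 16 mm wide in y, tops at z = 55 mm)
- gate: loose flat aluminium gate plate, 8 mm thick (its x), 240 mm long (its y), 75 mm high, about 0.3 kg. Origin: middle of its lower edge. It starts upright on the lane floor across all lanes, between bushings and pins, its upper edge bare at z = 87 mm
- rack: fixed dark wooden rack for the gate, 240 x 75 mm. Origin: centre of its underside. One straight slot with open ends runs along its x through the middle: 15 mm wide, floor at z = 8 mm, walls 14 mm thick and 220 mm long, tops at z = 38 mm. The gate stands in it on its lower edge, long side along rack x, either way round
- bushing_a: square brass bushing block lying in a lane, 40 mm long (its x, along the lane), 36 mm wide and high, about 0.3 kg, round bore right through along x, 18 mm up. Origin: centre of underside. The three look alike but for the bore: two have 18 mm, which takes the 13 mm pin fully; one has 9 mm and stops at the pin's tip. Which is which is found by trying; lanes dealt at random
- bushing_b: square brass bushing block lying in a lane, 40 mm long (its x, along the lane), 36 mm wide and high, about 0.3 kg, round bore right through along x, 18 mm up. Origin: centre of underside. The three look alike but for the bore: two have 18 mm, which takes the 13 mm pin fully; one has 9 mm and stops at the pin's tip. Which is which is found by trying; lanes dealt at random
- bushing_c: square brass bushing block lying in a lane, 40 mm long (its x, along the lane), 36 mm wide and high, about 0.3 kg, round bore right through along x, 18 mm up. Origin: centre of underside. The three look alike but for the bore: two have 18 mm, which takes the 13 mm pin fully; one has 9 mm and stops at the pin's tip. Which is which is found by trying; lanes dealt at random
- chute: fixed row of shelf block, polished slippery brass chute (56 mm wide inside, side walls 10 to 12 mm) and catch tray. Origin: on the table under the chute, which runs down towards its -x: level landing at z = 115 mm from x = 112 (board behind, top z = 145 mm) to 60 mm, then a 36 degree slope to x = -50, z = 35 mm. A bushing let go with its middle past the brink tips and slides down
- tray (a point): centre of the catch tray's inner floor (chute x = -112, z = 6 mm). Inside 133 mm along chute x and 100 mm across; walls 50 mm high from the table, 26 mm at the chute's end
- chute_brink (a point): middle of the chute's upper edge, where the level landing becomes the slope (chute x = 60, z = 115 mm)
- chute_mid (a point): middle of the slope's surface (chute x = 5, z = 75 mm)
- compass: loose brown bakelite compass housing, disc of 92 mm diameter, 42 mm high; origin centre of underside; leave alone
- dial_gauge: loose brass bourdon gauge, 84 mm round case on a 50 x 70 mm foot, 120 mm high; origin centre of underside; leave alone
- sight_mirror: loose chrome sight mirror, 60 mm square tilted plate on a 60 mm round foot, 104 mm high; origin centre of underside; leave alone
- counterweight: loose black iron counterweight, 56 mm diameter, 52 mm high with a small neck; origin centre of underside; leave alone
Not all that is in view belongs to the job. There is more than one size of the gate; the one meant has the size given above.

How it is judged:
On the way, in this order (a step that is already met when the one before it is completed fails the run):
1. the gate plate stands in the rack's slot (x of gate in the frame of rack between -0.04 and 0.04 m and y of gate in the frame of rack between -0.015 and 0.015 m and z of gate in the frame of rack below 0.014 m and angle between gate's own z axis and vertical below 0.35 rad and angle between the y axis of gate and the x axis of rack, either way round below 0.2 rad), for 0.2 s.
2. all three bushings have been tried: the two that fit are fully home on their pins and the third is up against its pin's tip (x of bushing_a in the frame of bench between 0.075 and 0.09 m and y of bushing_a in the frame of bench between -0.09 and 0.09 m and z of each of bushing_a, bushing_c, bushing_b in the frame of bench below 0.018 m and angle between each of bushing_a, bushing_c's own z axis and vertical below 0.15 rad and x of bushing_c in the frame of bench between 0.075 and 0.09 m and y of bushing_c in the frame of bench between -0.09 and 0.09 m and x of bushing_b in the frame of bench between 0.0405 and 0.06 m and y of bushing_b in the frame of bench between -0.09 and 0.09 m), for 0.1 s.
3. the misfit is on the chute (distance between bushing_b and chute_mid below 0.05 m).
At the end, for the whole second after the job is handed in: The two fitting bushings (18 mm bore) lie on their pins within 5 mm of fully home, the misfit (9 mm bore) lies in the catch tray, the gate stands in the rack's slot on its lower edge (within 0.35 rad of upright), and all are at rest and released (all of step 1 and x of bushing_a in the frame of bench between 0.075 and 0.09 m and y of bushing_a in the frame of bench between -0.09 and 0.09 m and z of each of bushing_a, bushing_c in the frame of bench below 0.018 m and angle between each of bushing_a, bushing_c's own z axis and vertical below 0.15 rad and x of bushing_c in the frame of bench between 0.075 and 0.09 m and y of bushing_c in the frame of bench between -0.09 and 0.09 m and x of bushing_b in the frame of chute between -0.181 and -0.044 m and y of bushing_b in the frame of chute between -0.052 and 0.052 m and z of bushing_b in the frame of chute below 0.048 m and linear speed of each of bushing_a, bushing_b, bushing_c, gate below 0.02 m/s); the robot touches nothing.
It fails at once if an instrument is moved by more than 20 mm (distance of any of compass, dial_gauge, sight_mirror, counterweight from where it was at the start of the episode above 0.02 m).
It fails at once if a bushing that fits is lifted more than 12 mm off the lane floor (height (world z) of any of bushing_a, bushing_c above 0.024 m).
It also fails if it takes over 72 s, if anything falls off the work surface, if the arm or the gripper's body presses on something with over 40 N, if the wrist force passes 120 N, or if a joint passes its speed limit or range.

### The arm

A 6-joint arm with a two-finger parallel gripper is mounted at the origin on the work surface. World frame = base frame: x ahead of the robot, y to its left, z up, the work surface at z = 0. Lengths are in m, angles in rad, forces in N, time in s.
With the tool pointing down it reaches from about 0.325 to 0.75 m from the base axis. Payload 7.6 kg.
Tool frame: the origin (TCP) lies midway between the tips of the shut fingers; the grasp point (between the pads) lies env.grip_depth behind it (env.grip_depth is the distance from the TCP to the grasp point, in m); z points along the fingers, y is the line along which they close (so a half turn about z gives the same grasp; the last joint's range is limited). The gripper opens to 85 mm and grips with 20 to 120 N. Pads are 22 mm wide; open, the fingers measure 114 mm over their backs; the gripper's body (76 mm by 85 mm) begins 54 mm behind the grasp point. The pads swing forward as they close: fully open they stand 13 mm farther back than shut.
Start: joints at [-1.318, 0.052, 1.401, -0, 1.689, -0.07], TCP at [0.167, -0.498, 0.231] pointing down, gripper open.
Joint ranges: [-2.9, 2.9], [-0.91, 2.17], [0.12, 2.37], [-1.06, 4.2], [0.26, 2.73], [-2.93, 2.93]. Speed limits (rad/s): [2.57, 2.57, 3.01, 3.14, 3.14, 3.14].

### API

Orientations are given as a unit quaternion [x, y, z, w].
In Python, from plant import env, eoat, camera gives the robot as it stands. The module is installed in compiled form; this text tells all that it offers. Calls block until the motion is done:
- env.move_pose(position, orientation): joint-space move of the TCP to a pose.
- env.movel(position, ori=None, feed=0.15, stop_force=None): straight line of the TCP; ori=None keeps the orientation; feed is the mean speed in m/s. With stop_force (N) it stops when the force on the tool has changed by that much, and returns True; else False.
- env.set_joints(angles): joint-space move.
- eoat.command_gripper(opening, effort=None): finger opening in m; effort is the grip in N (None keeps the last); returns when the fingers have stopped.
- env.hold(seconds).
- env.ik(position, orientation): joint angles nearest the present ones, or None.
- env.read_state(): the state.
- camera(name): name is "side" or "top"; returns a dict with "color" (400x640x3 uint8, red, green, blue), "range_z" (400x640 float32, m along the optical axis (not along the pixel's ray), 0 where there is no reading), "mtx" (3x3 intrinsics, pixels), "R" (3x3) and "t" (3): a world point X has camera coordinates R X + t. Camera axes: x right, y down, z forward; pixel columns grow to the right and rows downward; lengths in m; the calibration is good to about 2 mm. A picture is of the moment at which its call begins.
A pose or a line that the arm cannot do raises env.IKError and nothing moves.
- env.close_job(): hands the job in; it is judged then, once.
The state is a dict: "time_s": time; "joint_positions": joint angles; "qd": joint speeds; "joint_torque": joint torques, N m; "tcp_pos": TCP position; "orientation": TCP orientation; "wrist_force": force on the tool from outside, world axes, zero at the start; "wrist_torque": the same for the moment, N m; "grip_width": finger opening in m; "grip_force": force on a finger pad.
Only numpy, scipy, OpenCV 4.12 (cv2) and the standard library are available. Lean on these libraries where they do the work, as an engineer would, in place of code of your own. Each camera call takes 0.05 s, during which the arm holds its last target. There are 200 camera calls.

## Working session

There is one attempt and no reset: what is moved stays moved. The work goes in short steps, each a Python script; the robot and the scene stay as the last script left them, time stands still between calls to the robot, and variables do not carry over. Pictures are saved under pics/ and viewed, at most 10 in all, crops included, and the job is handed in when it is done.

```bash
mkdir -p pics
cat > h.py <<'E'
import numpy as np, cv2
from plant import env, eoat, camera
def cloud(c):
    z=c["range_z"]; v,u=np.mgrid[0:400,0:640]; K=c["mtx"]
    p=np.stack([(u-K[0,2])/K[0,0]*z,(v-K[1,2])/K[1,1]*z,z],-1)
    w=(p-c["t"])@c["R"]; w[z==0]=np.nan
    return w
def proj(c,X):
    p=c["mtx"]@(c["R"]@np.array(X)+c["t"]); return p[:2]/p[2]
E
python3 - <<'E'
from h import *
for n in("top","side"):
    c=camera(n); cv2.imwrite(f"pics/{n}0.png",c["color"][...,::-1]); np.savez(f"{n}0.npz",**c)
    print(n,c["mtx"].tolist(),(-c["R"].T@c["t"]).round(3),c["R"].round(3).tolist(), (c["range_z"]==0).mean())
print(env.grip_depth, env.read_state())
E
```

```text
top [[391.7810653360318, 0.0, 316.67321981655044], [0.0, 391.7810653360318, 208.18264518151585], [0.0, 0.0, 1.0]] [ 0.367 -0.058  1.106] [[-0.026, -1.0, -0.012], [-0.984, 0.028, -0.176], [0.177, 0.007, -0.984]] 0.0038203125
side [[478.99211827566114, 0.0, 319.20877121575586], [0.0, 478.99211827566114, 208.46651124126197], [0.0, 0.0, 1.0]] [0.085 0.719 0.873] [[-0.86, -0.51, -0.003], [-0.335, 0.569, -0.751], [0.385, -0.645, -0.66]] 0.0043125
0.0187 {'time_s': 0.1, 'joint_positions': array([-1.31828023e+00,  5.27738979e-02,  1.40159457e+00,  5.43200790e-06,
        1.68863802e+00, -7.03062562e-02]), 'qd': array([ 0.00040129, -0.0009831 , -0.00169311,  0.00104627,  0.00086972,
       -0.00064574]), 'joint_torque': array([ 1.16543073e-03, -3.82582498e+01, -3.60985923e+01, -5.92595234e-05,
        4.91237937e-03, -4.83845668e-06]), 'tcp_pos': array([ 0.16650586, -0.49761207,  0.23057105]), 'orientation': array([ 9.87001177e-01,  1.60711472e-01, -6.16283741e-05, -7.04230908e-04]), 'wrist_force': array([-0.08832339,  0.12494499, -0.31614276]), 'wrist_torque': array([ 0.00463816,  0.02070861, -0.04800398]), 'grip_force': 0.0, 'grip_width': 0.08544800907770066}
```

View pics/top0.png

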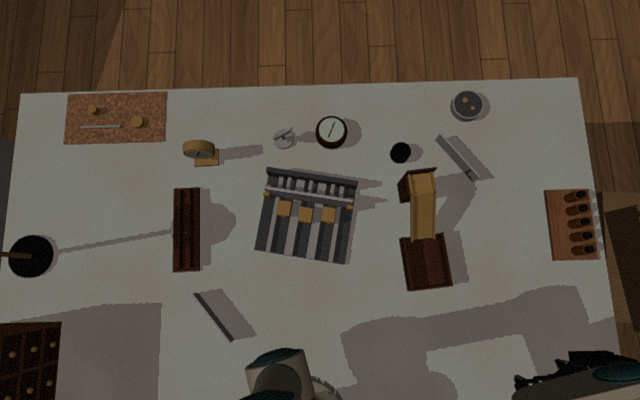

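View pics/side0.png

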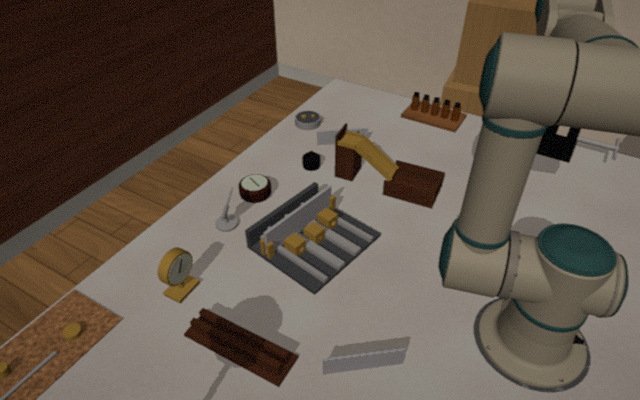

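The top view shows the bench at about (306,215), with its pins towards the top (+x). The gate stands in it at (310,190) and the bushings are at (283,209), (305,214) and (328,215). The rack is at (187,230). The chute is at (422,205) with its tray at (427,262) below it. The plates that could be the gate are (310,190) in the bench grooves, (217,315) loose and (460,157) loose. Only the first stands in the bench, so I'll check its size.

Run:
```python
from h import *
c=dict(np.load("top0.npz")); W=cloud(c); s=dict(np.load("side0.npz")); S=cloud(s)
def sel(W,u0,u1,v0,v1,z0,z1):
    p=W[v0:v1,u0:u1].reshape(-1,3); return p[(p[:,2]>z0)&(p[:,2]<z1)]
def rect(n,p):
    r=cv2.minAreaRect(p[:,:2].astype(np.float32)); print(n,len(p),np.round(r[0],4),np.round(r[1],4),round(r[2],2),"z",p[:,2].mean().round(4), "box",cv2.boxPoints(r).round(3).tolist())
print("table z",np.nanmedian(W[270:290,100:180,2]),np.nanstd(W[270:290,100:180,2]))
rect("gate",sel(W,250,365,160,215,.078,.097))
rect("gateS",sel(S,240,345,170,260,.078,.097))
rect("back",sel(W,250,365,160,200,.056,.070))
rect("backS",sel(S,240,325,180,245,.056,.068))
rect("bench",sel(W,245,365,160,270,.006,.1))
hsv=cv2.cvtColor(c["color"],cv2.COLOR_RGB2HSV)
m=cv2.inRange(hsv,(12,110,90),(30,255,255)); 
n,l,st,ce=cv2.connectedComponentsWithStats(m)
for i in range(1,n):
    if st[i,4]>30: 
        p=W[l==i]; print(st[i],ce[i].round(1)); rect(" brass",p[np.isfinite(p[:,0])&(p[:,2]>.042)] if 250<ce[i][0]<350 else p[np.isfinite(p[:,0])])
rect("rack",sel(W,168,206,180,278,.03,.045))
rect("rackS",sel(S,180,300,300,385,.03,.045))
rect("landing",sel(W,395,442,160,200,.108,.122))
rect("board",sel(W,395,442,160,200,.137,.155))
rect("tray",sel(W,395,460,230,295,.04,.056))
for n,a in dict(dial=(180,222,135,168),mirror=(268,298,120,152),compass=(312,352,112,150),cw=(385,414,138,168),plate1=(190,240,288,345),plate2=(432,485,130,185)).items(): rect(n,sel(W,*a,.02,.2))
img=c["color"][150:280,230:470,::-1]; cv2.imwrite("pics/crop.png",cv2.resize(img,None,fx=3.3,fy=3.3,interpolation=cv2.INTER_CUBIC))
```

```text
table z 0.00031067538917301554 0.0022664096512480768
gate 313 [ 0.5887 -0.0279] [0.2383 0.0096] 79.29 z 0.0863 box [[0.5619999766349792, -0.14399999380111694], [0.5709999799728394, -0.1459999978542328], [0.6159999966621399, 0.08799999952316284], [0.6060000061988831, 0.09000000357627869]]
gateS 362 [ 0.5886 -0.0265] [0.2411 0.0139] 78.8 z 0.0843 box [[0.5580000281333923, -0.14300000667572021], [0.5720000267028809, -0.1459999978542328], [0.6190000176429749, 0.09000000357627869], [0.6050000190734863, 0.09300000220537186]]
back 570 [ 0.621  -0.0349] [0.2542 0.079 ] 83.3 z 0.0618 box [[0.5669999718666077, -0.15600000321865082], [0.6449999809265137, -0.16599999368190765], [0.675000011920929, 0.08699999749660492], [0.597000002861023, 0.09600000083446503]]
backS 695 [ 0.6164 -0.0311] [0.2564 0.077 ] 79.74 z 0.0609 box [[0.5559999942779541, -0.15000000596046448], [0.6309999823570251, -0.164000004529953], [0.6769999861717224, 0.08799999952316284], [0.6010000109672546, 0.10199999809265137]]
bench 7665 [ 0.5464 -0.0282] [0.2993 0.3172] 85.9 z 0.0276 box [[0.3779999911785126, -0.16599999368190765
[... 10015 characters left out ...]
000858306885], [0.7149999737739563, -0.3319999873638153], [0.7549999952316284, -0.29600000381469727], [0.7179999947547913, -0.2549999952316284]]
plate1 326 [0.2724 0.2364] [0.1626 0.0082] 38.97 z 0.042 box [[0.2070000022649765, 0.18799999356269836], [0.21199999749660492, 0.18199999630451202], [0.33799999952316284, 0.2840000092983246], [0.3330000042915344, 0.29100000858306885]]
plate2 438 [ 0.687  -0.4094] [0.1499 0.1552] 12.47 z 0.0494 box [[0.597000002861023, -0.3499999940395355], [0.6309999823570251, -0.5009999871253967], [0.7770000100135803, -0.4690000116825104], [0.7429999709129333, -0.31700000166893005]]<stdin>:6: RuntimeWarning: Mean of empty slice.
  ret = ret.dtype.type(ret / rcount)
```

View pics/crop.png

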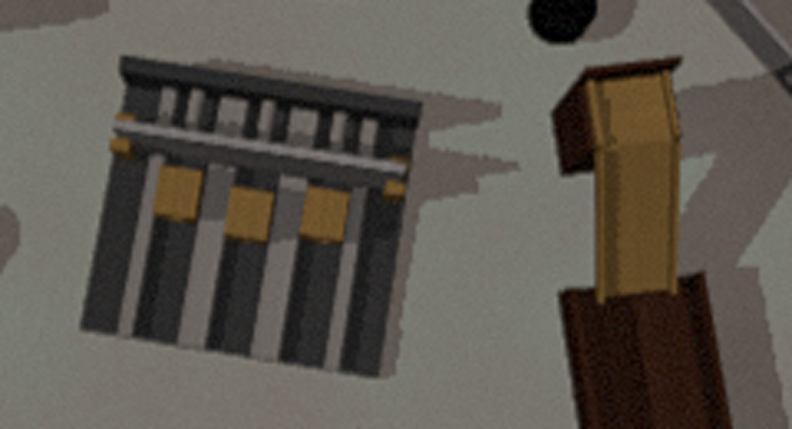

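The crop confirms the bench gate: the plate lies across all the lanes between brass posts, 0.240 m long with its top at z = 0.086, which matches. The loose plates are 163 mm and about 150 mm long. The bushings back-project to bench y = +62, 0 and -61 mm, so the bench frame is consistent. Next I refine the poses and grasp the gate.

```bash
cat >> h.py <<'E'
from scipy.spatial.transform import Rotation
def ori(th):
    c,s=np.cos(th),np.sin(th)
    return Rotation.from_matrix(np.array([[-s,c,0],[c,s,0],[0,0,-1.]])).as_quat()
def sel(W,u0,u1,v0,v1,z0,z1):
    p=W[v0:v1,u0:u1].reshape(-1,3); return p[(p[:,2]>z0)&(p[:,2]<z1)]
def line(p):
    d=cv2.fitLine(p[:,:2].astype(np.float32),cv2.DIST_HUBER,0,.01,.01).ravel(); return d[2:],np.arctan2(d[1],d[0])
E
python3 - <<'E'
from h import *
c=dict(np.load("top0.npz")); W=cloud(c); s=dict(np.load("side0.npz")); S=cloud(s)
a,b=sel(W,250,365,160,215,.080,.094),sel(S,240,345,170,260,.080,.094)
print("gate",[(q.round(4),np.degrees(t).round(2)) for q,t in map(line,(a,b))])
for n,P in(("top",sel(W,168,206,180,278,.03,.045)),("side",sel(S,180,300,300,385,.03,.045))):
    q,t=line(P); e=(P[:,:2]-q)@[-np.sin(t),np.cos(t)]
    print("rack",n,q.round(4),np.degrees(t).round(2),"slot gap hist",np.histogram(e,np.arange(-.026,.027,.004))[0])
    for k in(1,-1):
        g=P[(k*e>.009)&(k*e<.021)]; qq,tt=line(g); print("  wall",len(g),qq.round(4),np.degrees(tt).round(2))
# chute: project on axis
t=np.radians(5.4); ax=np.array([np.cos(t),np.sin(t)]); o=np.array([.575,-.3239])
p=W[165:245,395:445].reshape(-1,3); d=(p[:,:2]-o)@ax; y=(p[:,:2]-o)@[-ax[1],ax[0]]
m=(abs(y)<.018)&(d<-.02)&(d>-.09)&(p[:,2]>.03); f=np.polyfit(d[m],p[m,2],1); print("slope",f,"brink d",(.115-f[1])/f[0])
m=(d>.01)&(d<.04); h=[(k.round(3),np.nanmedian(p[m&(abs(y-k)<.002),2]).round(3)) for k in np.arange(-.044,.045,.004)]; print([(float(a),float(b)) for a,b in h])
E
```

```text
gate [(array([ 0.588 , -0.0288], dtype=float32), np.float32(79.36)), (array([ 0.588 , -0.0198], dtype=float32), np.float32(79.66))]
rack top [0.4711 0.3202] -1.2 slot gap hist [  8  63 101 118  98  58  24   3  54  92 126 114  59]
  wall 329 [0.5053 0.335 ] -0.37
  wall 301 [0.4976 0.3052] -0.1
rack side [0.4883 0.3274] 3.44 slot gap hist [139 191 217 146  13   1  34 144 190 206 187  39   0]
  wall 482 [0.4847 0.3417] 2.18
  wall 517 [0.4915 0.3126] 2.54
slope [0.72787352 0.11390889] brink d 0.00149903382249827
[(-0.044, nan), (-0.04, nan), (-0.036, 0.114), (-0.032, 0.125), (-0.028, 0.12), (-0.024, 0.115), (-0.02, 0.116), (-0.016, 0.115), (-0.012, 0.115), (-0.008, 0.115), (-0.004, 0.114), (0.0, 0.116), (0.004, 0.114), (0.008, 0.115), (0.012, 0.115), (0.016, 0.115), (0.02, 0.115), (0.024, 0.115), (0.028, 0.124), (0.032, 0.118), (0.036, 0.065), (0.04, 0.001), (0.044, 0.0)]
  return np.nanmean(a, axis, out=out, keepdims=keepdims)
```

Run:
```python
from h import *
c=dict(np.load("top0.npz")); W=cloud(c); s=dict(np.load("side0.npz")); S=cloud(s)
for n,P in(("top",sel(W,165,210,178,280,.030,.045)),("side",sel(S,175,305,295,390,.030,.045))):
    q=np.array([.515,.323]); t=np.radians(1.4)
    for _ in range(8):
        u=np.array([np.cos(t),np.sin(t)]); v=np.array([-u[1],u[0]]); D=P[:,:2]-q; x=D@u; e=D@v
        fs=[np.polyfit(x[m],e[m],1) for m in((k*e>.004)&(k*e<.027)&(abs(x)<.108) for k in(1,-1))]
        t+=np.mean([f[0] for f in fs]); q=q+v*np.mean([f[1] for f in fs])
    print(n,q.round(4),np.degrees(t).round(2),[f.round(4).tolist() for f in fs])
th=np.radians(79.4-90); ux=np.array([np.cos(th),np.sin(th)]); g=np.array([.588,-.0275])
o=ori(th)
eoat.command_gripper(.045,80)
env.move_pose([*g,.16],o); print(env.read_state()["time_s"])
env.movel([*g,.064],feed=.12,stop_force=15); print(env.read_state()["tcp_pos"])
eoat.command_gripper(0,80); r=env.read_state(); print(r["grip_width"],r["grip_force"],r["wrist_force"].round(1))
env.movel([*g,.19],feed=.1); r=env.read_state(); print(r["grip_width"],r["wrist_force"].round(1),r["time_s"],r["tcp_pos"])
im=camera("side")["color"][...,::-1]; cv2.imwrite("pics/s1.png",im)
```

```text
top [0.515  0.3219] 1.61 [[-0.0029, 0.0143], [0.0029, -0.0143]]
side [0.515  0.3248] 1.51 [[0.0005, 0.0145], [-0.0005, -0.0145]]
2.8417
[ 0.58859498 -0.02759937  0.06503055]
0.0061604157342315825 79.91779088973999 [ 0.8 -0.3  3.8]
0.00641605061310239 [-0.1 -0.  -3.1] 5.625 [ 0.58766171 -0.02746233  0.18904345]
```

View pics/s1.png

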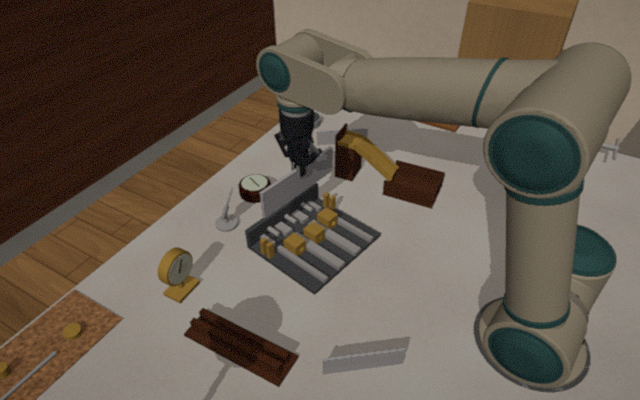

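The gate is held and clear of its grooves: wrist load is 3.1 N and the grip opening is 6.4 mm. Next I carry it over the rack and check its alignment against the slot in both cameras.

Run:
```python
from h import *
t=np.radians(1.56); o=ori(t+np.pi/2); p=[.515,.3233]
env.movel([.56,-.02,.21],feed=.2)
env.move_pose([*p,.2],o); env.movel([*p,.115],feed=.15)
print(env.read_state()["time_s"],env.read_state()["tcp_pos"])
u=np.array([np.cos(t),np.sin(t)]); v=np.array([-u[1],u[0]])
for n in("top","side"):
    c=camera(n); W=cloud(c).reshape(-1,3); D=W[:,:2]-p; x=D@u;e=D@v
    m=(abs(e)<.03)&(abs(x)<.135)&(abs(x)>.035)&(W[:,2]>.075)&(W[:,2]<.16)
    a=m&(W[:,2]>W[m,2].max()-.012) if 0 else m
    print(n,m.sum(),np.polyfit(x[m],e[m],1).round(4),"x",x[m].min(),x[m].max(),"z",np.percentile(W[m,2],[1,50,99]).round(4),"e",np.percentile(e[m],[5,95]).round(4))
    m=(abs(e)<.03)&(abs(x)<.12)&(W[:,2]>.03)&(W[:,2]<.045)
    for k in(1,-1):
        q=m&(k*e>.003); print("  rack",k,q.sum(),np.percentile(e[q],[2,50,98]).round(4))
    cv2.imwrite(f"pics/r_{n}.png",c["color"][...,::-1])
a=cv2.imread("pics/r_side.png")[200:400,130:370]; cv2.imwrite("pics/rs.png",cv2.resize(a,None,fx=3,fy=3))
```

```text
8.025 [0.51568654 0.32329234 0.1162488 ]
top 405 [ 0.0059 -0.0034] x -0.11723200296398346 0.11938932050004358 z [0.0766 0.1165 0.1421] e [-0.005   0.0022]
  rack 1 44 [0.0053 0.0069 0.008 ]
  rack -1 479 [-0.0226 -0.0161 -0.0079]
side 1388 [0.0005 0.0036] x -0.12165009677553322 0.11935517205942028 z [0.076  0.1146 0.1402] e [-0.0015  0.0055]
  rack 1 807 [0.0079 0.0163 0.0223]
  rack -1 212 [-0.0144 -0.0076 -0.0058]
```

View pics/rs.png

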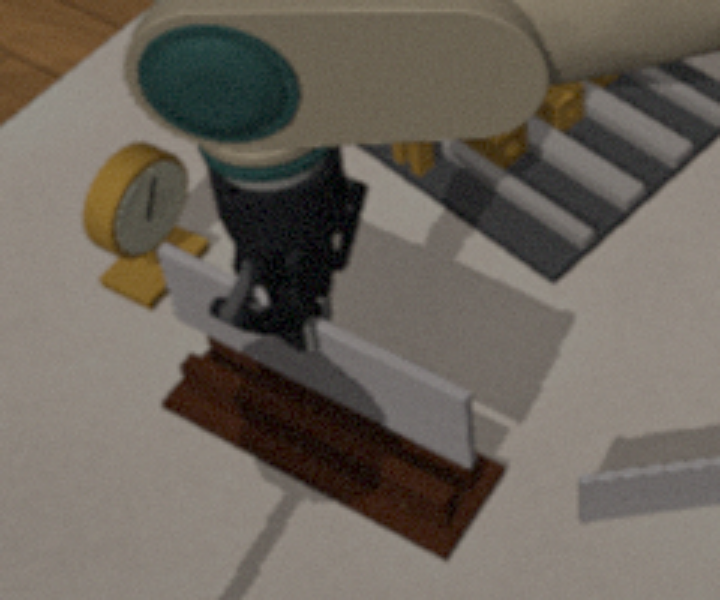

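The crop shows the gate hanging over the rack, parallel to the slot, with the dial gauge clear of it. Both cameras put the gate's faces at about ±3.5 mm around the slot centre, so I lower it.

Run:
```python
from h import *
p=[.515,.3233]
print(env.movel([*p,.0575],feed=.08,stop_force=8),env.read_state()["tcp_pos"],env.read_state()["wrist_force"].round(1))
eoat.command_gripper(.04,80)
env.movel([*p,.2],feed=.2); env.hold(.1)
r=env.read_state();print(r["time_s"])
t=np.radians(1.56);u=np.array([np.cos(t),np.sin(t)]); v=np.array([-u[1],u[0]])
c=camera("side"); W=cloud(c).reshape(-1,3); D=W[:,:2]-p; x=D@u;e=D@v
m=(abs(e)<.04)&(abs(x)<.135)&(W[:,2]>.05)&(W[:,2]<.12)
print(m.sum(),np.polyfit(x[m],e[m],1).round(4),np.polyfit(W[m,2],e[m],1).round(4),x[m].min(),x[m].max(),np.percentile(W[m,2],[50,98,99.5]).round(4))
```

```text
True [0.51406135 0.32288505 0.0603458 ] [2.  1.2 1. ]
10.1333
1253 [0.0021 0.0025] [-0.1123  0.0105] -0.124598805822654 0.1173107771576206 [0.0739 0.0844 0.0854]
```

The gate stands in the slot: top edge at z ≈ 0.085, tilt 0.11 rad, about 4 mm off centre. Next I push the bushings.

```bash
cat >> h.py <<'E'
TH=np.radians(-10.6); UX=np.array([np.cos(TH),np.sin(TH)]); UY=np.array([-UX[1],UX[0]]); BO=np.array([.539,-.0172])
def B(x,y,z): return [*(BO+x*UX+y*UY),z]
def inB(p): d=np.array(p)[:2]-BO; return d@UX,d@UY
E
python3 - <<'E'
from h import *
eoat.command_gripper(0,80); o=ori(TH-np.pi/2)
first=True
for y in(.062,0,-.062):
    if first: env.move_pose(B(-.05,y,.10),o)
    else: env.movel(B(-.05,y,.075),feed=.25)
    first=False
    s0=env.movel(B(-.05,y,.023),feed=.12,stop_force=15)
    s=env.movel(B(.062,y,.023),feed=.08,stop_force=12)
    r=env.read_state(); x=inB(r["tcp_pos"]); print(y,s0,s,np.round(x,4),r["wrist_force"].round(1),r["time_s"])
    env.movel(B(x[0]-.012,y,.023),feed=.1); env.movel(B(x[0]-.012,y,.075),feed=.25)
env.movel(B(-.09,0,.2),feed=.3)
c=camera("top"); W=cloud(c); cv2.imwrite("pics/t2.png",c["color"][...,::-1])
m=cv2.inRange(cv2.cvtColor(c["color"],cv2.COLOR_RGB2HSV),(12,110,70),(30,255,255))
n,l,st,ce=cv2.connectedComponentsWithStats(m)
for i in range(1,n):
    if st[i,4]>60 and 250<ce[i][0]<365 and 160<ce[i][1]<260:
        p=W[l==i]; p=p[(p[:,2]>.04)&(p[:,2]<.056)]
        if len(p): r=cv2.minAreaRect(p[:,:2].astype(np.float32)); print(ce[i].round(),np.round(inB(r[0]),4),np.round(r[1],4),p[:,2].mean())
a=c["color"][150:280,230:390,::-1]; cv2.imwrite("pics/t2c.png",cv2.resize(a,None,fx=4,fy=4))
print(env.read_state()["time_s"])
E
```

```text
0.062 False True [0.0509 0.062 ] [ 0.7  0.3 -0.1] 15.05
0 False True [ 0.0156 -0.    ] [-2.6  0.4  2.2] 17.7083
-0.062 False True [ 0.0502 -0.0619] [-0.5 -0.1  1.2] 20.5417
[288. 183.] [0.0813 0.0613] [0.0356 0.041 ] 0.04787271613837982
[332. 190.] [ 0.081  -0.0622] [0.0349 0.0409] 0.04825219013144194
[308. 195.] [0.0546 0.0002] [0.0347 0.0235] 0.04799818464886216
22.0
```

View pics/t2c.png

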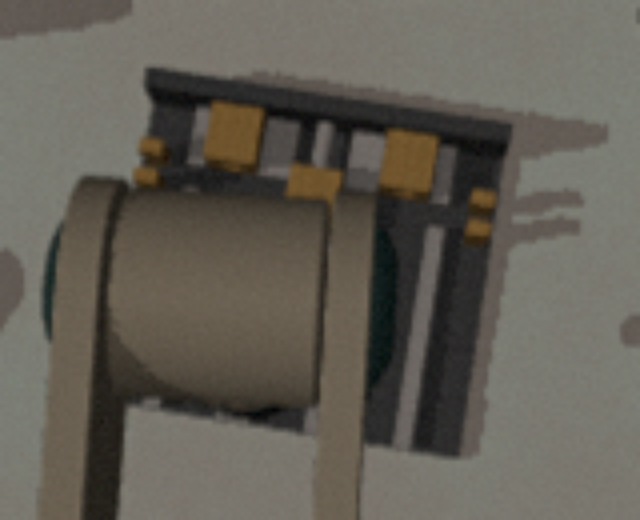

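All three have been tried. The outer two, at crop (235,135) and (410,160), are home at x ≈ 0.081. The middle one, at (313,185), stopped at the tip with x ≈ 0.046, so it is the misfit. I'll lift it to the chute.

Run:
```python
from h import *
eoat.command_gripper(.056,70); o=ori(TH-np.pi/2)
env.move_pose(B(.0445,0,.11),o)
print(env.movel(B(.0445,0,.023),feed=.1,stop_force=10)); 
eoat.command_gripper(.0,70); r=env.read_state(); z0=r["tcp_pos"][2]; print(r["grip_width"],r["grip_force"],r["wrist_force"].round(1),r["tcp_pos"],r["time_s"])
env.movel(B(.0445,0,z0+.155),feed=.15); r=env.read_state(); print(r["grip_width"],r["wrist_force"].round(1))
t=np.radians(5.4); ax=np.array([np.cos(t),np.sin(t)]); p=np.array([.575,-.3239])-.007*ax-.001*np.array([-ax[1],ax[0]])
env.move_pose([*p,z0+.155],ori(t-np.pi/2))
c=camera("side"); cv2.imwrite("pics/s3.png",c["color"][...,::-1])
cv2.imwrite("pics/s3c.png",cv2.resize(c["color"][60:260,230:450,::-1],None,fx=3,fy=3)); print(env.read_state()["time_s"],z0)
```

```text
False
0.034714023564092644 72.02852195303421 [-2.6  0.2  6.1] [ 0.58326191 -0.02535608  0.02419081] 24.5833
0.034772648071916185 [-1.4  0.1 -3.5]
26.975 0.024190808297584885
```

View pics/s3c.png

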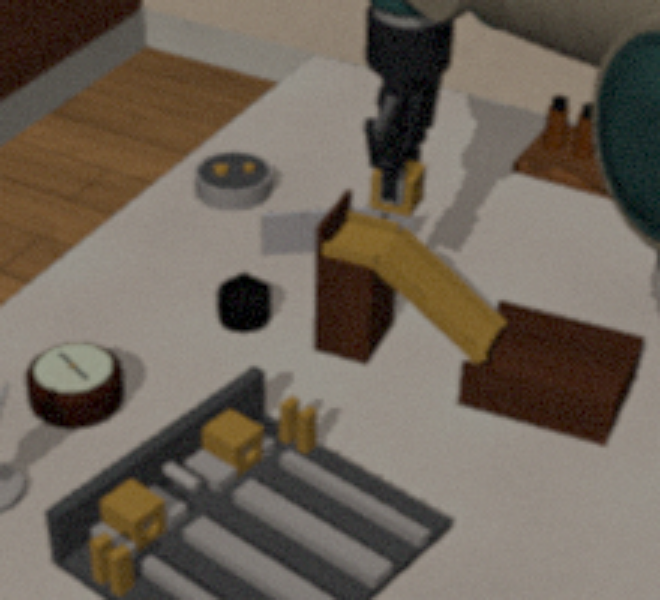

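The bushing is held level over the brink at crop (398,188), with the other two home on their pins. I lower and release it.

Run:
```python
from h import *
t=np.radians(5.4); ax=np.array([np.cos(t),np.sin(t)]); p=np.array([.575,-.3239])-.007*ax-.001*np.array([-ax[1],ax[0]])
z0=.0242
print(env.movel([*p,z0+.1045],feed=.1,stop_force=6),env.read_state()["tcp_pos"])
eoat.command_gripper(.056,70); env.hold(.8)
env.movel([*p,.25],feed=.25)
env.hold(.2)
c=camera("side"); cv2.imwrite("pics/s4.png",c["color"][...,::-1])
cv2.imwrite("pics/s4c.png",cv2.resize(c["color"][60:260,230:450,::-1],None,fx=3,fy=3)); print(env.read_state()["time_s"])
```

```text
True [ 0.56752121 -0.32441502  0.12704507]
29.5417
```

View pics/s4c.png

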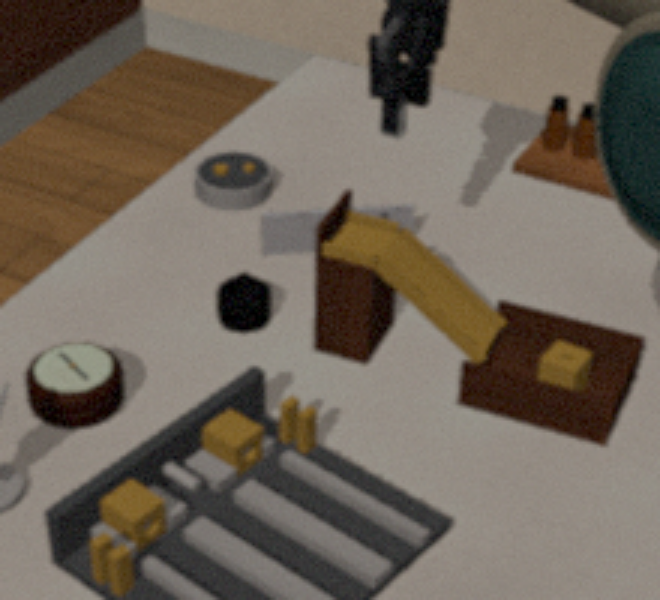

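The bushing lies in the tray at crop (566,365), and the two fitting ones are still home. I check the gate once more, then hand in.

Run:
```python
from h import *
c=camera("side"); W=cloud(c).reshape(-1,3); p=[.515,.3233]
t=np.radians(1.56);u=np.array([np.cos(t),np.sin(t)]); v=np.array([-u[1],u[0]]); D=W[:,:2]-p;x=D@u;e=D@v
m=(abs(e)<.04)&(abs(x)<.135)&(W[:,2]>.05)&(W[:,2]<.12)
f=np.polyfit(W[m,2],e[m],1); z=np.percentile(W[m,2],99); print(m.sum(),f,z,x[m].min(),x[m].max())
if m.sum()>900 and abs(f[0])<.25 and z<.09: env.hold(.5); print(env.close_job())
```

```text
1255 [-0.10601196  0.00996918] 0.08507887326549649 -0.12355167214916848 0.11771107714044558
the job is handed in; nothing more can be done
None
```

The job is handed in at about 30 s of the 72 s, result not shown: the gate stands in the rack slot, the two outer-lane bushings are home on their pins, and the misfit from the middle lane went down the chute into the tray.

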